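Shim the lamp's lens gap with the thick feeler blade

ROBOT

A 6-joint arm with a two-finger parallel gripper is mounted at the origin on the work surface. World frame = base frame: x ahead of the robot, y to its left, z up, the work surface at z = 0. Lengths are in m, angles in rad, forces in N, time in s.
With the tool pointing down it reaches from about 0.375 to 0.975 m from the base axis. Payload 3.8 kg.
Tool frame: the origin (TCP) lies midway between the tips of the shut fingers; the grasp point (between the pads) lies 19 mm behind it; z points along the fingers, y is the direction in which the jaws open and shut (so a half turn about z gives the same grasp; the last joint's range is limited). The gripper opens to 85 mm and grips with 20 to 120 N. Pads are 22 mm wide; open, the fingers measure 114 mm over their backs; the gripper's body (76 mm by 85 mm) begins 54 mm behind the grasp point. The pads swing forward as they close: fully open they stand 13 mm farther back than shut.
Start: joints at [-1.169, 0.264, 1.604, -0, 1.274, -0.037], TCP at [0.287, -0.611, 0.231] pointing down, gripper open.
Joint ranges: [-2.63, 2.63], [-0.94, 2.18], [0.31, 2.57], [-1.31, 4.45], [0, 2.66], [-2.55, 2.55]. Speed limits (rad/s): [2.57, 2.57, 3.14, 3.14, 3.14, 3.14].

INTERFACE

Orientations are given as a rotation vector (axis times angle).
In Python, from workcell import bot gives the robot as it stands.
- The arm moves only by the tool drive_tool, never from a script. Its argument "steps" is a list of rows, each a list of 2 entries, a list of its own where there are three numbers: the shift along the tool's x, y, z in mm, then the turn about the tool's z in degrees. In form: [[[dx, dy, dz], twist], ...]. A call has 1 to 8 rows; each row shifts and turns the commanded pose from where the row before left it, along the tool's axes as they then stand; what a row does not reach is not made up. A row lasts 1/12 s, in which the tool goes at most 41.7 mm and 7.16 degrees, less where a joint would pass 70% of its speed; a pose out of reach is approached as far as the arm can. A call is refused whole if a number of a shift passes 41.7 or a number of a turn 7.16, either way. A call with a gripper value outside its range is refused whole. "jaw" is the opening, from 0 (shut) to 1 (fully open), set as the call begins (left out, the last holds). The fingers move at their own pace and stop on an object; "force" is the grip in N (left out, the last holds). Time passes only in rows, so rows that do not move let the fingers close. It gives the time, the measured TCP pose, the force and the opening at its end, in the units of the state.
- bot.read_state(): the state, without advancing time (a new reading comes with each control period).
- bot.read_camera(name): name is "scene" or "top" or "wrist"; returns the picture (400x640x3 uint8, red, green, blue); there is no depth.
- bot.camera_info(name): a dict with "fx", "fy", "cx", "cy" (pixels), "position" and "attitude" of the camera in the world. Camera axes: x right, y down, z forward; pixel columns grow to the right and rows downward; lengths in m; the calibration is good to about 2 mm. A picture is of the moment at which its call begins: read the wrist's pose just before it. camera_info takes no time and is no camera call; for the wrist camera it gives the pose at the moment of the call.
- bot.finish_job(): hands the job in, once; it reports no verdict.
The state is a dict: "time": time; "q": joint angles; "joint_vel": joint speeds; "joint_torque": joint torques, N m; "tool_pos": TCP position; "tcp_rot": TCP orientation; "wrist_force": force on the tool from outside, world axes, zero at the start; "torque": the same for the moment, N m; "width": opening from 0.0 (shut) to 1.0 (fully open).
Only numpy, scipy, OpenCV 4.12 (cv2) and the standard library are available. Lean on these libraries where they do the work, as an engineer would, in place of code of your own. Each camera call takes 0.05 s, during which the arm holds its last target.

TASK

Find the thicker, wider of the two feeler blades, pick it up by its grip and, still holding it, slide it tip first and squarely under the middle of the sprung cream rim of the trial lamp (the one in the middle of the table), flat along the table, so that it drags and lifts the rim, until about 45 mm of the blade is under. Do not lever the rim up, leave the thin blade where it lies, and let go with the thick blade left in the gap, flat on the table and holding the rim up.

Things in the scene. Friction and masses are not known exactly. Their poses are not given: they have to be found in the camera images.
- thick_blade: Feeler blade to use: flat steel strip 9 mm thick, 30 mm wide, on the table left or right of the middle, tip roughly away from the robot; upright black grip 40 mm along x, 16 mm wide, top 60 mm up. 0.16 kg. Origin: underside, below the grip's centre; x along the blade to the tip, z up. Strip from x = -30 mm to the tip at +120 mm, last 15 mm sloped to a 5 mm nose.
- thin_blade: The thinner feeler blade, to be left alone, on the other side: same length, grip, origin and axes, but its strip is 4 mm thick and 16 mm wide, too thin to touch the rim.
- gap_mouth (a point): Table point below the middle of the front edge of the cream rim (150 mm wide in y) of the trial lamp: black, fixed, mid-table, 180 mm wide, 130 mm high. x points level into the gap (slide this way), y along the edge, z up. Gap over the table: 14 mm high at the upswept edge, 5.5 mm from x = 16 mm on; lamp's foot at x = 80 mm. Housing, over the rim, from x = 70 mm.
- lens_rim (a joint): Lift of the cream rim in m: 0 at rest (gap 5.5 mm), at most 0.016. A spring and its weight press it down with 2.5 N, plus 0.15 N per mm of lift. About 0.0035 with the thick blade properly under it.
There are look-alikes about, which are no part of the job. What is shaped like the thick_blade but orange or turquoise is not meant.

How it is judged:
On the way:
1. the held thick blade slides under the rim and lifts it (value of joint lens_rim above 0.002 m and contact force between the fingers and thick_blade above 1 N and x of thick_blade in the frame of gap_mouth between -0.115 and -0.04 m), for 0.1 s.
At the end, for the whole second after the job is handed in: Thick blade at rest, flat on the table, released, 30 to 70 mm of it past the rim's front edge, grip within 35 mm of the gap's middle line, within 15 deg of square, underside under 5 mm high, rim held up 2 to 7 mm; thin blade within 30 mm of where it lay (x of thick_blade in the frame of gap_mouth between -0.09 and -0.05 m and y of thick_blade in the frame of gap_mouth between -0.035 and 0.035 m and angle between the x axis of thick_blade and the x axis of gap_mouth, either way round below 0.26 rad and angle between thick_blade's own z axis and vertical below 0.1 rad and height (world z) of thick_blade below 0.005 m and value of joint lens_rim between 0.002 and 0.007 m and linear speed of thick_blade below 0.02 m/s and distance of thin_blade from where it was at the start of the episode below 0.03 m); the robot touches nothing.
It fails at once if the rim is levered up by more than 13 mm (value of joint lens_rim above 0.013 m).
It fails at once if the thin blade is moved by more than 50 mm (distance of thin_blade from where it was at the start of the episode above 0.05 m).
It also fails if it takes over 42 s, if anything falls off the work surface, if the arm or the gripper's body presses on something with over 40 N, if the wrist force passes 120 N, or if a joint passes its speed limit or range.

## Working session

There is one attempt and no reset: what is moved stays moved. The work goes in short steps, Python scripts to look and compute and a tool call to move; the robot and the scene stay as the last step left them, time stands still between calls to the robot, and variables do not carry over. Pictures are saved under pics/ and viewed, and the job is handed in when it is done.

Besides the shell and the picture viewer there is one more tool, called as name(argument=value, ...), one argument or row to a line, values as JSON. drive_tool: Moves the arm, as the interface text tells. Its arguments: {"type":"object","properties":{"steps":{"type":"array","items":{"type":"array"}},"jaw":{"type":"number"},"force":{"type":"number"}},"required":["steps"]}

```bash
mkdir -p pics; ls; python3 - <<'E'
from workcell import bot
import cv2
for n in ("scene","top"):
    im=bot.read_camera(n); cv2.imwrite(f"pics/{n}0.png",im[...,::-1]); print(n,bot.camera_info(n))
print(bot.read_state())
E
```

```text
pics
scene {'fx': 363.9375599393623, 'fy': 363.9375599393623, 'cx': 323.71067434643646, 'cy': 203.52924098219506, 'position': array([ 0.81219396, -0.26908439,  0.65675734]), 'attitude': array([-2.38916035, -0.98038007,  0.31272946])}
top {'fx': 408.27437925468547, 'fy': 408.27437925468547, 'cx': 320.54286006617275, 'cy': 201.01398916359466, 'position': array([0.46217143, 0.01106368, 0.95732751]), 'attitude': array([-2.16970096,  2.19241375, -0.06934422])}
{'time': 0.1, 'q': array([-1.16889330e+00,  2.64697461e-01,  1.60526169e+00,  4.76317180e-06,
        1.27370805e+00, -3.69140560e-02]), 'joint_vel': array([-1.33421317e-05, -7.30582166e-04, -4.56798894e-03, -2.02767549e-03,
        1.24354201e-03, -2.09539403e-04]), 'joint_torque': array([ 2.10215976e-04, -5.16707611e+01, -3.68590415e+01, -6.63799051e-05,
        6.29363189e-03, -1.62473947e-05]), 'tool_pos': array([ 0.28651366, -0.61042998,  0.2300602 ]), 'tcp_rot': array([-3.06428565e+00, -6.83328760e-01,  5.83983352e-04]), 'wrist_force': array([-0.71141435, -0.23960041, -0.43733532]), 'torque': array([0.00975871, 0.04344794, 0.0086075 ]), 'width': 0.9980115486189685}
```

View pics/scene0.png

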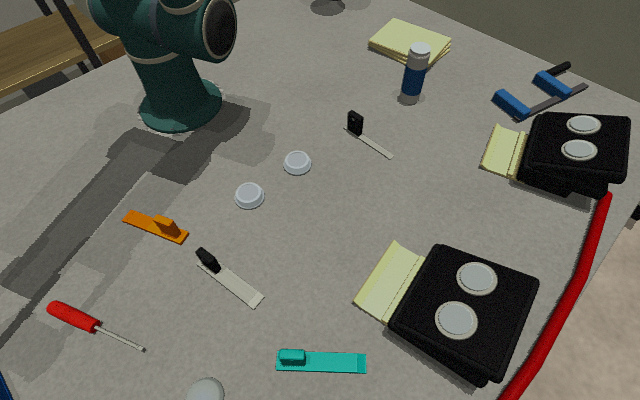

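View pics/top0.png

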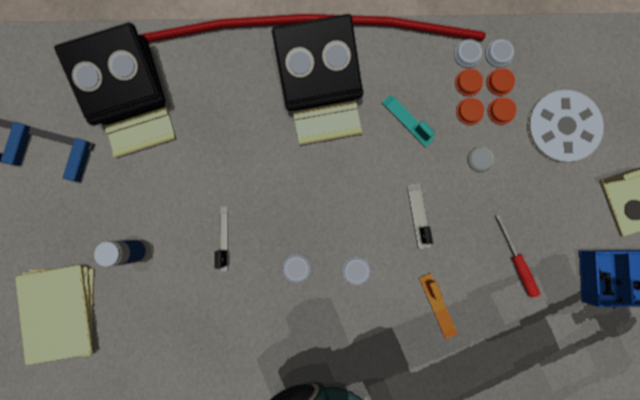

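```bash
python3 - <<'E'
import cv2,numpy as np
t=cv2.imread('pics/top0.png'); s=cv2.imread('pics/scene0.png')
def c(im,x0,x1,y0,y1,k): return cv2.resize(im[y0:y1,x0:x1],None,fx=k,fy=k,interpolation=cv2.INTER_NEAREST)
cv2.imwrite('pics/c1.png',np.hstack([c(t,390,450,175,255,6),c(t,285,371,75,155,5)[:480] if 0 else cv2.resize(c(t,285,371,90,150,5),(430,480))]))
cv2.imwrite('pics/c2.png',c(s,185,275,235,315,7))
cv2.imwrite('pics/c3.png',c(s,345,465,230,330,6))
E
```

```text
(no output)
```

View pics/c1.png

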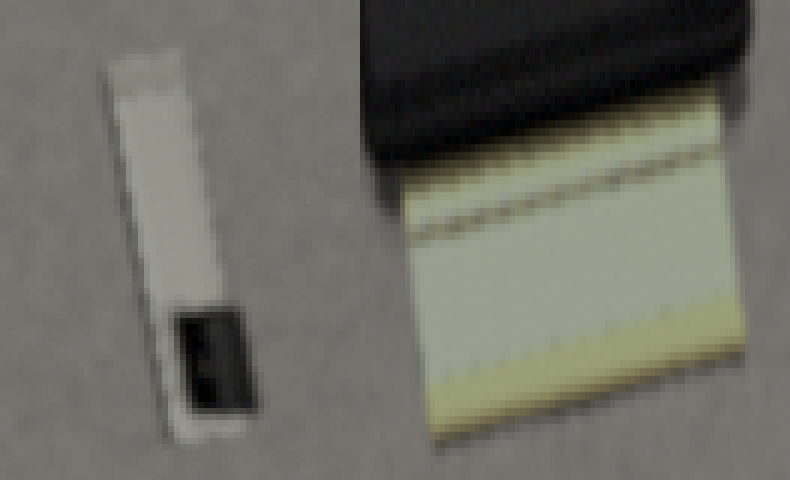

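View pics/c2.png

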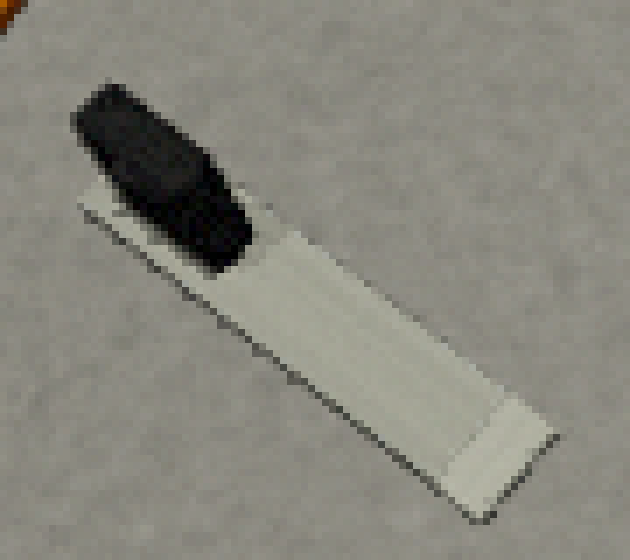

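View pics/c3.png

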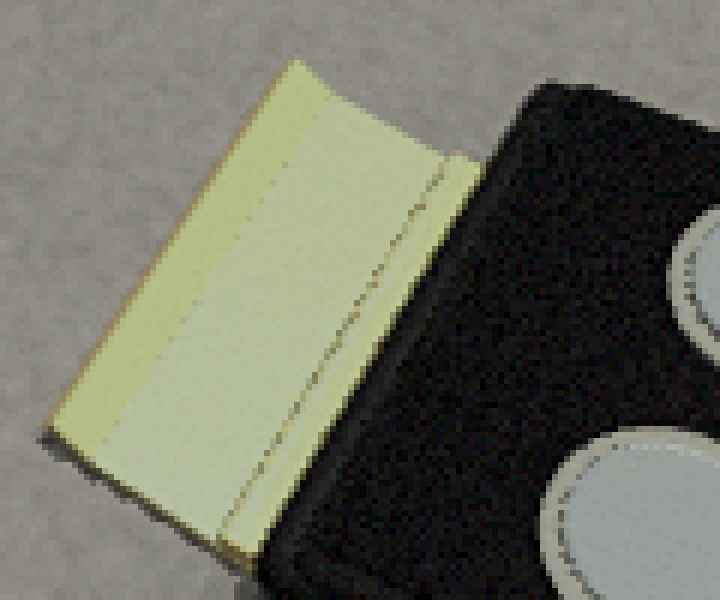

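```bash
cat > h.py <<'E'
import numpy as np
from scipy.spatial.transform import Rotation as R
from workcell import bot
def ray(ci,p):
    M=R.from_rotvec(ci['attitude']).as_matrix()
    d=M@np.array([(p[0]-ci['cx'])/ci['fx'],(p[1]-ci['cy'])/ci['fy'],1]); return np.array(ci['position']),d
def onz(ci,p,z):
    o,d=ray(ci,p); return o+d*(z-o[2])/d[2]
def proj(ci,X):
    M=R.from_rotvec(ci['attitude']).as_matrix(); c=M.T@(np.asarray(X)-ci['position']); return np.array([ci['fx']*c[0]/c[2]+ci['cx'],ci['fy']*c[1]/c[2]+ci['cy']])
def tri(a,p,b,q):
    o1,d1=ray(a,p);o2,d2=ray(b,q)
    s=np.linalg.lstsq(np.c_[d1,-d2],o2-o1,rcond=None)[0]
    A=o1+s[0]*d1;B=o2+s[1]*d2; return (A+B)/2,np.linalg.norm(A-B)
E
python3 - <<'E'
from h import *
np.set_printoptions(precision=4,suppress=True)
S=bot.camera_info('scene');T=bot.camera_info('top')
cs=lambda x,y:(185+x/7-.5,235+y/7-.5); ct=lambda x,y:(390+x/6-.5,175+y/6-.5)
print('scene slope',[onz(S,cs(*p),.009) for p in((445,480),(513,393))],'nose bottom',[onz(S,cs(*p),.0) for p in((480,523),(560,436))],'tail',onz(S,cs(80,205),.009))
print('top slope',[onz(T,ct(*p),.009) for p in((118,98),(190,90))],'tail',[onz(T,ct(*p),.009) for p in((170,440),(245,430))])
print('grip top scene',[onz(S,cs(*p),.06) for p in((72,122),(110,84),(210,152),(180,195))])
print('grip top top',[onz(T,ct(*p),.06) for p in((205,312),(240,308),(257,410),(222,414))])
k3=lambda x,y:(345+x/6-.5,230+y/6-.5); kt=lambda x,y:(285+(x-360)/5-.5,90+y/8-.5)
for a,b in(((295,60),(432,445)),((45,428),(745,352))):
    print(tri(S,k3(*a),T,kt(*b)),onz(S,k3(*a),.017),onz(T,kt(*b),.017))
E
```

```text
scene slope [array([ 0.5563, -0.2167,  0.009 ]), array([ 0.5507, -0.1893,  0.009 ])] nose bottom [array([ 0.5682, -0.2167,  0.    ]), array([ 0.5652, -0.187 ,  0.    ])] tail [ 0.4232 -0.2392  0.009 ]
top slope [array([ 0.5518, -0.1883,  0.009 ]), array([ 0.5546, -0.2163,  0.009 ])] tail [array([ 0.4196, -0.2048,  0.009 ]), array([ 0.4232, -0.2337,  0.009 ])]
grip top scene [array([ 0.4326, -0.2296,  0.06  ]), array([ 0.4304, -0.2163,  0.06  ]), array([ 0.4654, -0.2094,  0.06  ]), array([ 0.4698, -0.2219,  0.06  ])]
grip top top [array([ 0.4682, -0.2072,  0.06  ]), array([ 0.4695, -0.22  ,  0.06  ]), array([ 0.4324, -0.2251,  0.06  ]), array([ 0.4311, -0.2124,  0.06  ])]
(array([0.6626, 0.0683, 0.0115]), np.float64(0.0014645335613007124)) [0.6644 0.066  0.017 ] [0.6609 0.0674 0.017 ]
(array([ 0.6881, -0.0804,  0.0083]), np.float64(0.001724772974332213)) [ 0.6892 -0.0836  0.017 ] [ 0.6866 -0.079   0.017 ]
```

Candidates for the thick blade, by pixel in the top view:
- White-grey strip, wide, black grip at (419,215): the thick blade. In the scene view it measures about 29 mm wide.
- Narrow strip at (222,240): the thin blade.
- Orange at (437,305) and turquoise at (410,120): look-alikes.
- Lamps: the middle one at (317,65) is the right one. The left one at (110,75) is a decoy.

The crop confirms the wide strip with a black grip. Next I'll turn the tool and move above it.

drive_tool(
  steps=[
    [[0, 0, 0], 6],
    [[0, 0, 0], 6],
    [[0, 0, 0], 6],
    [[21, -37, 0], 0],
    [[21, -37, 0], 0],
    [[21, -37, 0], 0],
    [[21, -37, 0], 0],
    [[21, -37, 0], 0],
  ],
  jaw=1,
)

```text
time: 0.77
tool_pos: [0.3663, -0.4165, 0.2306]
tcp_rot: [-3.135, -0.194, 0.001]
wrist_force: [0.7, 0.3, 0.7]
width: 1.001
```

drive_tool(
  steps=[
    [[21, -37, 0], 0],
    [[21, -37, 0], 0],
    [[21, -37, 0], 0],
    [[21, -37, 0], 0],
    [[21, -36, 0], 0],
    [[0, 0, 30], 0],
    [[0, 0, 0], 0],
    [[0, 0, 0], 0],
  ],
)

```text
time: 1.43
tool_pos: [0.4446, -0.2249, 0.1994]
tcp_rot: [-3.133, -0.198, 0.007]
wrist_force: [-0.7, 0.2, 0.1]
width: 0.995
```

```bash
python3 - <<'E'
from h import *
import cv2
s=bot.read_state();print(s['tool_pos'],s['tcp_rot'],s['time'])
X=R.from_rotvec(s['tcp_rot']).as_matrix();print(X,np.degrees(np.arctan2(X[1,0],X[0,0])))
ci=bot.camera_info('wrist');print(ci)
cv2.imwrite('pics/w1.png',bot.read_camera('wrist')[...,::-1])
E
```

```text
[ 0.44460258 -0.22485614  0.1993563 ] [-3.1330053  -0.19795394  0.00720169] 1.4333
[[ 0.99203699  0.12585816 -0.00472602]
 [ 0.12586885 -0.9920448   0.00203765]
 [-0.00443197 -0.00261629 -0.99998676]] 7.231005158960732
{'fx': 300.5517663670687, 'fy': 300.5517663670687, 'cx': 313.97390048992867, 'cy': 202.78978266368455, 'position': array([ 0.52085035, -0.21483357,  0.34092741]), 'attitude': array([ 2.1748134 , -1.91663724, -0.29859229])}
```

View pics/w1.png

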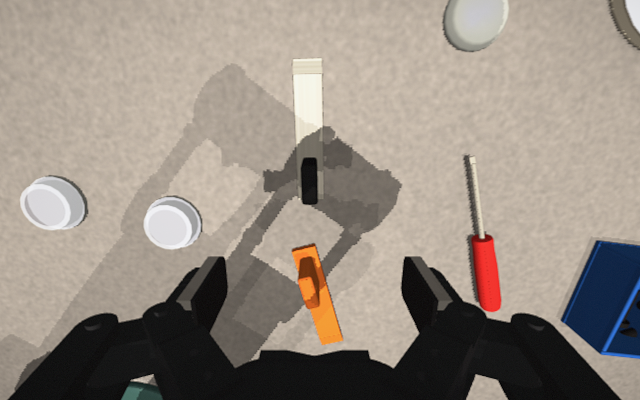

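```bash
python3 - <<'E'
from h import *
import cv2
np.set_printoptions(precision=4,suppress=True)
ci=bot.camera_info('wrist')
im=cv2.imread('pics/w1.png')
cv2.imwrite('pics/w1c.png',cv2.resize(im[50:215,270:350],None,fx=5,fy=3.6,interpolation=cv2.INTER_NEAREST)[:600])
X=np.array([.4495,-.2175]);h=np.radians(7.2);u=np.array([np.cos(h),np.sin(h)]);v=np.array([-u[1],u[0]])
print([proj(ci,np.r_[X+u*a+v*b,z]) for a,b,z in((-.02,.008,.06),(.02,.008,.06),(.02,-.008,.06),(-.02,-.008,.06),(.105,.015,.009),(.105,-.015,.009))])
print([onz(ci,p,.009) for p in((293,73),(323,73))])
E
```

```text
[array([298.6953, 205.5475]), array([297.9862, 165.3987]), array([314.8653, 165.3754]), array([314.894 , 205.5284]), array([292.2864,  74.2352]), array([321.5486,  74.1813])]
[array([ 0.553 , -0.1901,  0.009 ]), array([ 0.5568, -0.2205,  0.009 ])]
```

View pics/w1c.png

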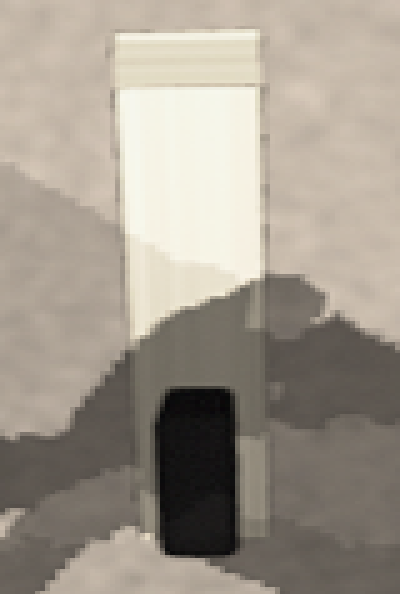

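Wrist view: grip at (309,180) and the blade vertical at column 307, which agrees with the other views to about 3 mm. Descending.

drive_tool(
  steps=[
    [[6, -5, 0], 0],
    [[0, 0, 36], 0],
    [[0, 0, 36], 0],
    [[0, 0, 36], 0],
    [[0, 0, 30], 0],
    [[0, 0, 22], 0],
    [[0, 0, 12], 0],
    [[0, 0, 0], 0],
  ],
)

```text
time: 2.15
tool_pos: [0.4498, -0.2204, 0.0271]
tcp_rot: [-3.133, -0.192, 0.006]
wrist_force: [-0.8, 0.4, 0.7]
width: 0.996
```

drive_tool(
  steps=[
    [[0, 0, 5], 0],
    [[0, 0, 0], 0],
    [[0, 0, 0], 0],
  ],
)

```text
time: 2.4
tool_pos: [0.453, -0.2214, 0.0259]
tcp_rot: [3.134, 0.195, 0.004]
wrist_force: [0.1, -0.9, -0.1]
width: 0.998
```

drive_tool(
  steps=[
    [[-2, -1, 5], 0],
    [[0, 0, 0], 0],
    [[0, 0, 0], 0],
  ],
)

```text
time: 2.65
tool_pos: [0.4495, -0.2196, 0.0196]
tcp_rot: [3.135, 0.196, 0.001]
wrist_force: [0.3, -0.6, 0.2]
width: 1.0
```

```bash
python3 - <<'E'
from h import *
import cv2
s=bot.read_state();print(s['tool_pos'],s['tcp_rot'],s['time'],s['q'])
cv2.imwrite('pics/w2.png',bot.read_camera('wrist')[...,::-1])
s=bot.read_state();print(s['tool_pos'],s['tcp_rot'],s['wrist_force'])
E
```

```text
[ 0.44947132 -0.21960732  0.01961846] [3.13527034e+00 1.95741589e-01 5.66533727e-04] 2.65 [-5.04280552e-01  1.72628216e-01  2.15278301e+00  1.33877152e-05
  8.15760126e-01  9.41804205e-01]
[ 0.44955102 -0.21963576  0.01960765] [3.13524130e+00 1.95799411e-01 6.32139429e-04] [ 0.33234607  0.5741949  -0.34865632]
```

View pics/w2.png

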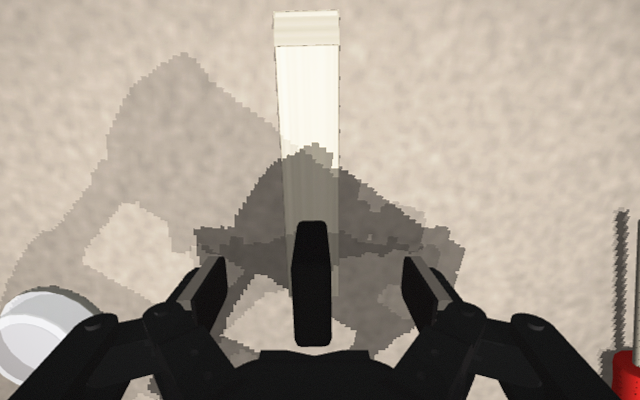

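The grip (column 311) is centred between the pads at columns 225 and 403. Closing.

drive_tool(
  steps=[
    [[0, 0, 0], 0],
    [[0, 0, 0], 0],
    [[0, 0, 0], 0],
    [[0, 0, 0], 0],
    [[0, 0, 0], 0],
    [[0, 0, 0], 0],
    [[0, 0, 0], 0],
    [[0, 0, 0], 0],
  ],
  jaw=0,
  force=50,
)

```text
time: 3.37
tool_pos: [0.4495, -0.2197, 0.0193]
tcp_rot: [-3.135, -0.196, 0.0]
wrist_force: [0.1, -0.2, 1.9]
width: 0.178
```

drive_tool(
  steps=[
    [[0, 0, 0], 0],
    [[0, 0, 0], 0],
    [[0, 0, -6], 0],
    [[0, 0, -6], 0],
    [[0, 0, 0], 0],
    [[0, 0, 0], 0],
  ],
)

```text
time: 3.87
tool_pos: [0.45, -0.22, 0.032]
tcp_rot: [3.135, 0.196, 0.002]
wrist_force: [0.2, 1.0, -1.1]
width: 0.18
```

```bash
python3 - <<'E'
from h import *
import cv2
s=bot.read_state();print(s['tool_pos'],s['tcp_rot'],s['time'],s['width'],s['wrist_force'])
cv2.imwrite('pics/w3.png',bot.read_camera('wrist')[...,::-1])
cv2.imwrite('pics/s3.png',bot.read_camera('scene')[...,::-1])
E
```

```text
[ 0.45004774 -0.21997665  0.03201684] [3.13466982e+00 1.95656802e-01 2.03230805e-03] 3.8667 0.18015142547597227 [ 0.17836581  1.0476655  -1.13008026]
```

View pics/w3.png

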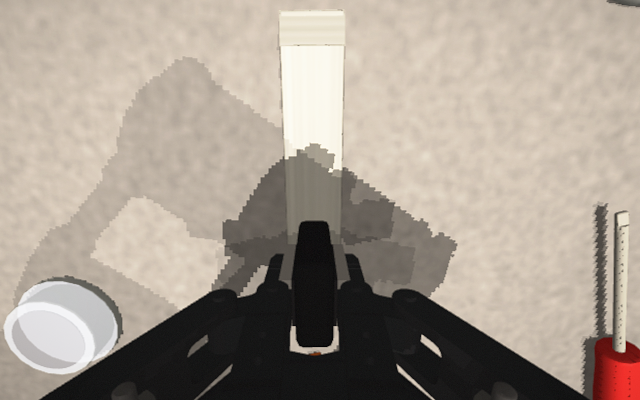

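View pics/s3.png

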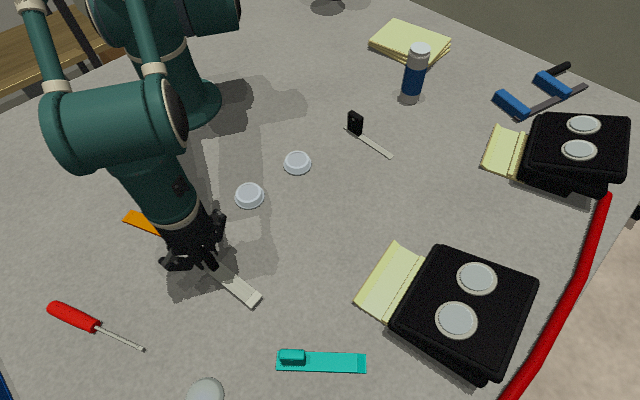

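Blade held (width 0.18, about 15 mm) and lifted level. Moving to a point in front of the gap.

drive_tool(
  steps=[
    [[0, 0, 0], -2.5],
    [[17, -25, 0], 0],
    [[17, -25, 0], 0],
    [[17, -25, 0], 0],
    [[17, -25, 0], 0],
    [[17, -25, 0], 0],
    [[17, -24, 0], 0],
    [[18, -23, 0], 0],
  ],
)

```text
time: 4.63
tool_pos: [0.5388, -0.0285, 0.031]
tcp_rot: [-3.13, -0.264, 0.001]
wrist_force: [0.6, 0.2, -0.9]
width: 0.181
```

drive_tool(
  steps=[
    [[0, 0, 0], 0],
    [[0, 0, 0], 0],
    [[0, 0, 0], 0],
  ],
)

```text
time: 4.88
tool_pos: [0.5383, -0.03, 0.0308]
tcp_rot: [3.13, 0.265, -0.002]
wrist_force: [1.0, -0.9, -1.9]
width: 0.181
```

```bash
python3 - <<'E'
from h import *
import cv2
s=bot.read_state();print(s['tool_pos'],s['tcp_rot'],s['time'],s['width'],s['wrist_force'])
X=R.from_rotvec(s['tcp_rot']).as_matrix();print(X)
print(bot.camera_info('wrist'))
cv2.imwrite('pics/w4.png',bot.read_camera('wrist')[...,::-1])
cv2.imwrite('pics/s4.png',bot.read_camera('scene')[...,::-1])
cv2.imwrite('pics/t4.png',bot.read_camera('top')[...,::-1])
E
```

```text
[ 0.53831967 -0.03004538  0.03083073] [ 3.13023645e+00  2.65376585e-01 -2.07537151e-03] 4.8833 0.18087946523401244 [ 1.00005085 -0.92020364 -1.85470225]
[[ 9.85726943e-01  1.68346929e-01 -1.30586222e-03]
 [ 1.68346762e-01 -9.85727808e-01 -2.37713830e-04]
 [-1.32724310e-03  1.44832505e-05 -9.99999119e-01]]
{'fx': 300.5517663670687, 'fy': 300.5517663670687, 'cx': 313.97390048992867, 'cy': 202.78978266368455, 'position': array([ 0.61358958, -0.0164614 ,  0.17263189]), 'attitude': array([ 2.21328094, -1.86838471, -0.28525754])}
```

View pics/w4.png

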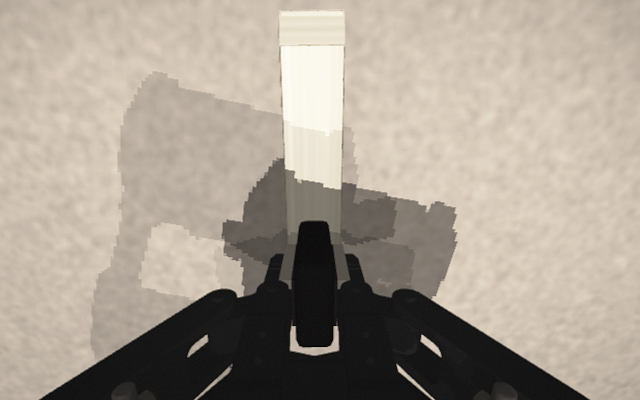

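View pics/s4.png

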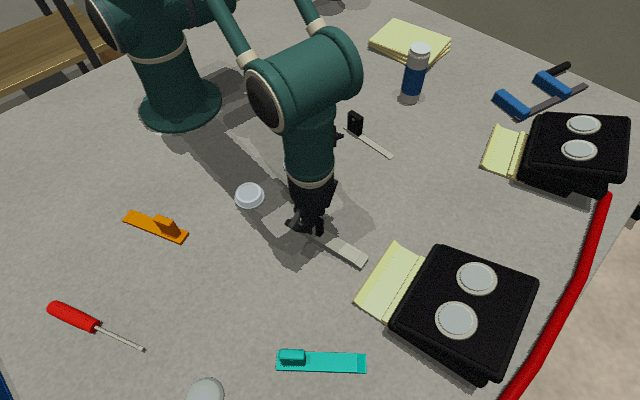

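```bash
python3 - <<'E'
import cv2,numpy as np
s=cv2.imread('pics/s4.png');t=cv2.imread('pics/t4.png')
cv2.imwrite('pics/c4.png',cv2.resize(s[220:320,300:430],None,fx=6,fy=6,interpolation=cv2.INTER_NEAREST))
cv2.imwrite('pics/c5.png',cv2.resize(t[90:220,270:390],None,fx=4.6,fy=4.6,interpolation=cv2.INTER_NEAREST))
E
```

```text
(no output)
```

View pics/c4.png

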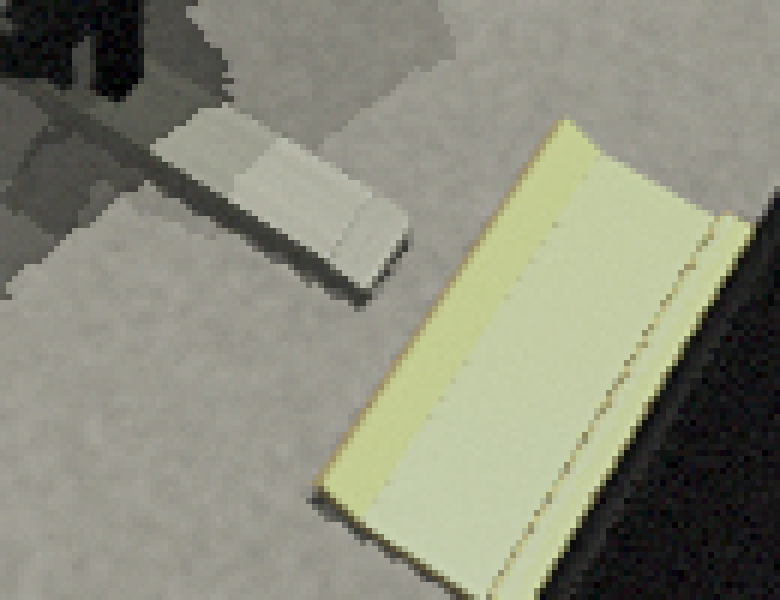

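View pics/c5.png

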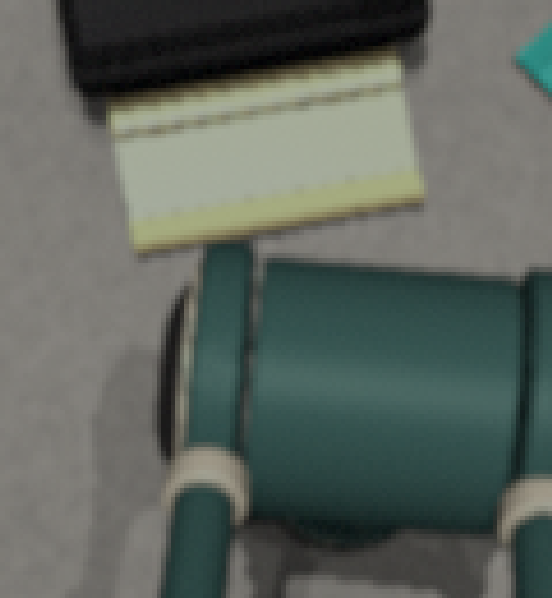

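```bash
python3 - <<'E'
from h import *
np.set_printoptions(precision=4,suppress=True)
S=bot.camera_info('scene')
k=lambda x,y:(300+x/6-.5,220+y/6-.5)
a=[onz(S,k(*p),.016) for p in((408,217),(366,290))]
b=[onz(S,k(*p),.0165) for p in((565,120),(317,487))]
print(a,b); u=np.array([.986,.1674]);v=np.array([-.1674,.986])
d=((a[0]+a[1])-(b[0]+b[1]))[:2]/2
print('tip rel mouth',d@u,d@v)
for e in(a,b): w=e[0]-e[1]; print(np.degrees(np.arctan2(-w[0],w[1])),np.linalg.norm(w))
E
```

```text
[array([0.6503, 0.0035, 0.016 ]), array([ 0.6575, -0.0249,  0.016 ])] [array([0.6643, 0.0662, 0.0165]), array([ 0.6894, -0.0828,  0.0165])]
tip rel mouth -0.02296477699400434 0.0014979735159568097
14.196652553238525 0.029295023592956982
9.560996602069606 0.1511326875905067
```

Tip sits 1.5 mm off the middle line, square to the edge, 21 mm before the mouth. Lowering now, then sliding in.

drive_tool(
  steps=[
    [[0, 0, 5], 0],
    [[0, 0, 4], 0],
    [[0, 0, 2], 0],
    [[0, 0, 0], 0],
    [[0, 0, 0], 0],
    [[0, 0, 0], 0],
  ],
)

```text
time: 5.53
tool_pos: [0.5389, -0.0301, 0.0202]
tcp_rot: [-3.13, -0.264, 0.0]
wrist_force: [0.3, 0.2, -1.8]
width: 0.182
```

drive_tool(
  steps=[
    [[0, 0, 1], 0],
    [[0, 0, 0], 0],
    [[0, 0, 0], 0],
  ],
)

```text
time: 5.78
tool_pos: [0.539, -0.0299, 0.0193]
tcp_rot: [3.13, 0.264, 0.0]
wrist_force: [0.2, 0.5, -0.9]
width: 0.183
```

drive_tool(
  steps=[
    [[5, 0, 0], 0],
    [[5, 0, 0], 0],
    [[5, 0, 0], 0],
    [[5, 0, 0], 0],
    [[5, 0, 0], 0],
    [[4, 0, 0], 0],
    [[0, 0, 0], 0],
  ],
)

```text
time: 6.37
tool_pos: [0.5689, -0.025, 0.0194]
tcp_rot: [3.13, 0.264, 0.002]
wrist_force: [0.2, -0.7, 0.1]
width: 0.178
```

drive_tool(
  steps=[
    [[3, 0, 0], 0],
    [[3, 0, 0], 0],
    [[3, 0, 0], 0],
    [[3, 0, 0], 0],
    [[3, 0, 0], 0],
    [[3, 0, 0], 0],
    [[0, 0, 0], 0],
  ],
)

```text
time: 6.95
tool_pos: [0.5824, -0.0223, 0.0192]
tcp_rot: [-3.13, -0.265, 0.01]
wrist_force: [-11.1, -0.0, 11.7]
width: 0.177
```

```bash
python3 - <<'E'
from h import *
import cv2
im=bot.read_camera('scene')[...,::-1]
cv2.imwrite('pics/c6.png',cv2.resize(im[220:320,300:430],None,fx=6,fy=6,interpolation=cv2.INTER_NEAREST))
E
```

```text
(no output)
```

View pics/c6.png

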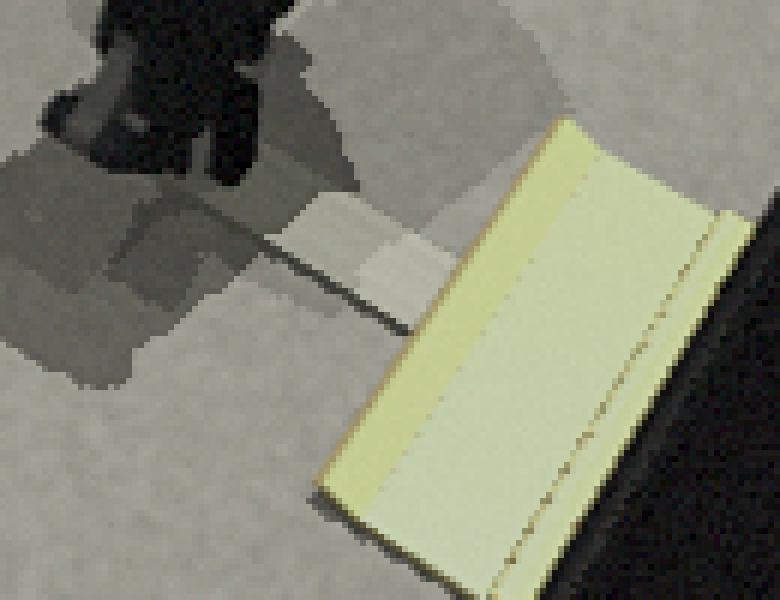

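Tip is at the wedge and the force is rising (11 N). Continuing.

drive_tool(
  steps=[
    [[3, 0, 0], 0],
    [[3, 0, 0], 0],
    [[3, 0, 0], 0],
    [[0, 0, 0], 0],
  ],
)

```text
time: 7.33
tool_pos: [0.5867, -0.0214, 0.0191]
tcp_rot: [-3.13, -0.266, 0.026]
wrist_force: [-24.0, -4.4, 23.4]
width: 0.178
```

```bash
python3 - <<'E'
from h import *
import cv2
s=bot.read_state(); print(R.from_rotvec(s['tcp_rot']).as_matrix(),s['wrist_force'],s['torque'])
im=bot.read_camera('scene')[...,::-1]
cv2.imwrite('pics/c7.png',cv2.resize(im[220:320,300:430],None,fx=6,fy=6,interpolation=cv2.INTER_NEAREST))
cv2.imwrite('pics/w7.png',bot.read_camera('wrist')[...,::-1])
E
```

```text
[[ 0.9855578   0.1685302  -0.0165345 ]
 [ 0.16853495 -0.98569505 -0.0011161 ]
 [-0.01648607 -0.00168666 -0.99986267]] [-23.9845705   -4.36722267  23.4094202 ] [-0.74640962  3.28836236  0.02651959]
```

View pics/c7.png

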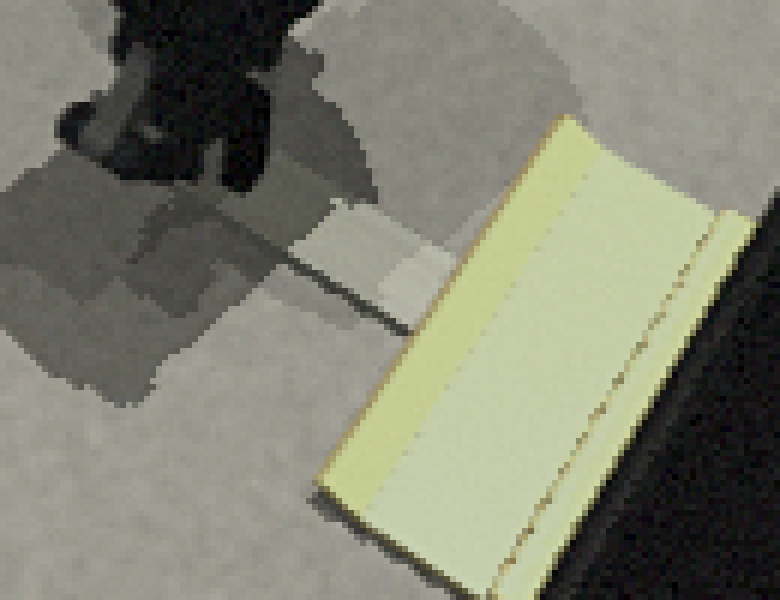

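View pics/w7.png

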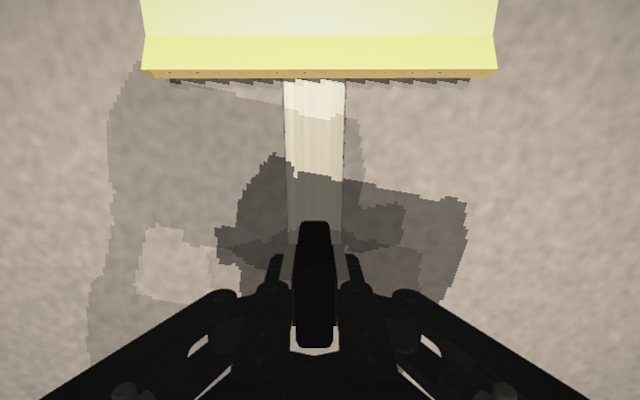

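Tip is about 28 mm past the edge, centred (columns 285–345 against rim 143–497) and square. The tool has pitched nose-down by about 1°, and the 23 N downward press adds friction, so I'll ease the height a little while pushing.

drive_tool(
  steps=[
    [[0, 0, -1], 0],
    [[0, 0, -1], 0],
    [[0, 0, 0], 0],
  ],
)

```text
time: 7.68
tool_pos: [0.5867, -0.0213, 0.0192]
tcp_rot: [-3.13, -0.265, 0.024]
wrist_force: [-15.7, -4.1, 8.7]
width: 0.18
```

drive_tool(
  steps=[
    [[3, 0, 0], 0],
    [[3, 0, -0.5], 0],
    [[3, 0, -0.5], 0],
    [[0, 0, 0], 0],
  ],
)

```text
time: 8.02
tool_pos: [0.587, -0.0209, 0.019]
tcp_rot: [-3.129, -0.267, 0.053]
wrist_force: [-39.4, -9.0, 26.4]
width: 0.181
```

```bash
python3 - <<'E'
from h import *
np.set_printoptions(precision=4,suppress=True)
c4={'fx':300.55,'fy':300.55,'cx':313.97,'cy':202.79,'position':np.array([ 0.61358958,-0.0164614,0.17263189]),'attitude':np.array([ 2.21328094,-1.86838471,-0.28525754])}
n=onz(c4,(312,11),.0163); sl=onz(c4,(312,45),.0203)
t=np.array([.5383,-.0300,.0308]); u=np.array([.986,.1674]);v=np.array([-.1674,.986])
print('nose rel tcp',(n-t)[:2]@u,(n-t)[:2]@v,'slope start',(sl-t)[:2]@u)
ci=bot.camera_info('wrist'); s=bot.read_state()
e=[onz(ci,p,.0145) for p in((141,69),(498,69))]; print(e,((e[0]+e[1])/2-s['tool_pos'])[:2]@u,((e[0]+e[1])/2-s['tool_pos'])[:2]@v,np.linalg.norm(e[0]-e[1]))
print(s['wrist_force'],s['tool_pos'])
E
```

```text
nose rel tcp 0.118933869898803 0.001663574514525574 slope start 0.10429930524660291
[array([0.6658, 0.0704, 0.0145]), array([ 0.6921, -0.0839,  0.0145])] 0.09309820290025204 -0.001391658685348007 0.15651412813043436
[-39.4212  -8.9776  26.3972] [ 0.587  -0.0209  0.019 ]
```

Jammed at 39 N with the TCP not advancing. Backing off and looking.

drive_tool(
  steps=[
    [[-3, 0, 0], 0],
    [[-3, 0, 0], 0],
    [[-3, 0, 0], 0],
    [[0, 0, 0], 0],
    [[0, 0, 0], 0],
  ],
)

```text
time: 8.43
tool_pos: [0.587, -0.0209, 0.0191]
tcp_rot: [-3.129, -0.264, 0.022]
wrist_force: [-10.5, -2.4, -0.1]
width: 0.181
```

```bash
python3 - <<'E'
from h import *
import cv2
s=bot.read_state(); print(s['tool_pos'],R.from_rotvec(s['tcp_rot']).as_matrix()[2],s['wrist_force'],s['q'])
im=bot.read_camera('scene')[...,::-1]
cv2.imwrite('pics/s8.png',im)
cv2.imwrite('pics/c8.png',cv2.resize(im[220:320,300:430],None,fx=6,fy=6,interpolation=cv2.INTER_NEAREST))
cv2.imwrite('pics/w8.png',bot.read_camera('wrist')[...,::-1])
E
```

```text
[ 0.58703931 -0.02090163  0.01905124] [-0.01416197 -0.00227438 -0.99989713] [-10.50544172  -2.40406468  -0.10171666] [-7.72575156e-02  3.25068735e-01  1.95605548e+00 -1.61601974e-03
  8.74759308e-01  1.32603664e+00]
```

View pics/s8.png

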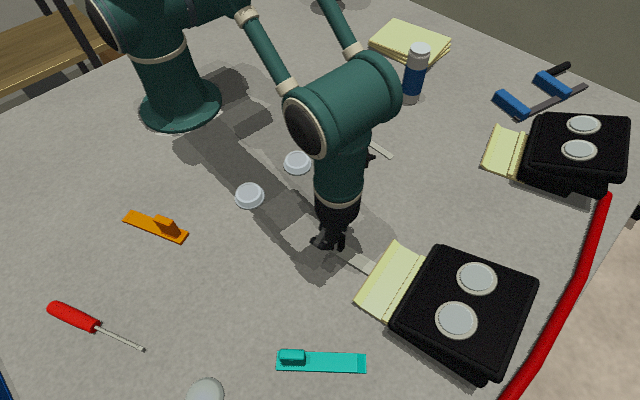

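View pics/c8.png

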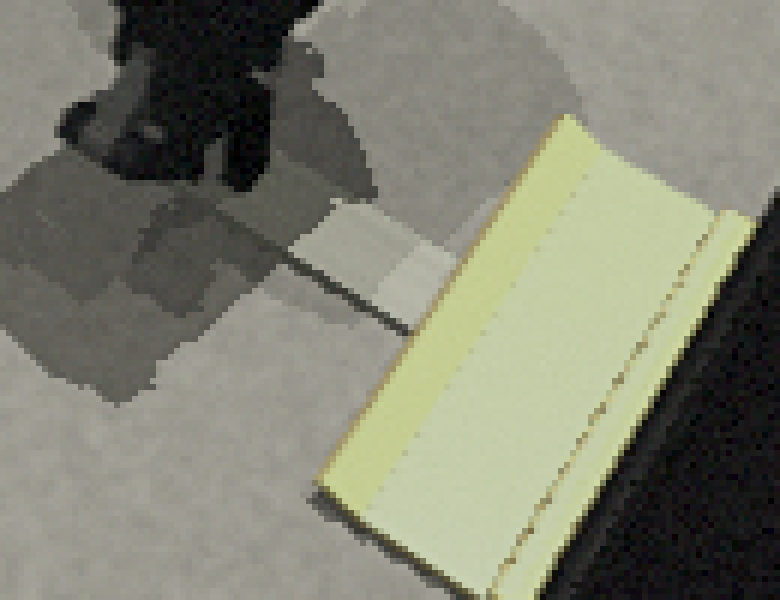

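View pics/w8.png

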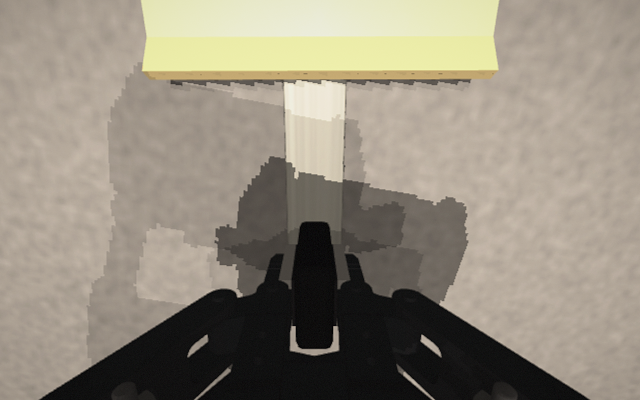

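The push shows large friction from the vertical press that comes with it: Fz climbs about 2.8 N per mm of forward command, and falls about 7.5 N per mm of raise. I'll push again with that compensated.

drive_tool(
  steps=[
    [[3, 0, -1.1], 0],
    [[3, 0, -1.1], 0],
    [[0, 0, 0], 0],
  ],
)

```text
time: 8.78
tool_pos: [0.5872, -0.0206, 0.0198]
tcp_rot: [-3.129, -0.265, 0.043]
wrist_force: [-24.7, -5.4, 6.8]
width: 0.181
```

drive_tool(
  steps=[
    [[2, 0, -1.2], 0],
    [[2, 0, -1.2], 0],
    [[0, 0, 0], 0],
  ],
)

```text
time: 9.03
tool_pos: [0.5875, -0.0204, 0.0208]
tcp_rot: [-3.129, -0.265, 0.054]
wrist_force: [-30.4, -8.4, 8.1]
width: 0.184
```

```bash
cat > lift.py <<'E'
from h import *
import cv2,sys
S=bot.camera_info('scene')
a=cv2.imread('pics/s4.png'); b=cv2.imread(sys.argv[1]) if len(sys.argv)>1 else bot.read_camera('scene')[...,::-1].copy()
if len(sys.argv)<=1: cv2.imwrite('pics/slast.png',b)
def mask(im):
    f=im.astype(np.float32); return f
def shift(x0,x1,y0,y1):
    A=a[y0:y1,x0:x1,1].astype(np.float32);B=b[y0:y1,x0:x1,1].astype(np.float32)
    w=np.eye(2,3,dtype=np.float32)
    cc,w=cv2.findTransformECC(A,B,w,cv2.MOTION_TRANSLATION,(3,200,1e-6),None,3); return w[:,2].round(2),round(cc,3)
print('far end',shift(388,425,236,262),'near',shift(350,372,288,318),'housing ref',shift(430,520,280,350))
print('1mm lift px',proj(S,[.675,-.007,.018])-proj(S,[.675,-.007,.017]))
E
python3 lift.py pics/s8.png; python3 lift.py
python3 - <<'E'
from h import *
s=bot.read_state();print(s['torque'],s['wrist_force'],s['joint_torque'])
E
```

```text
far end (array([ 0.32, -0.67], dtype=float32), 0.948) near (array([ 0.07, -0.34], dtype=float32), 0.938) housing ref (array([0.01, 0.01], dtype=float32), 0.999)
1mm lift px [ 0.05454639 -0.21757071]
far end (array([ 0.54, -0.61], dtype=float32), 0.91) near (array([ 0.11, -0.32], dtype=float32), 0.922) housing ref (array([0.  , 0.01], dtype=float32), 0.999)
1mm lift px [ 0.05454639 -0.21757071]
[-1.40548955  4.61185404 -0.26324809] [-31.42046998  -8.23219481   8.7925476 ] [  5.81544891 -48.79738212 -46.4177835    2.58872688  -9.65676874
  -0.28050388]
```

The rim is already up about 2 mm with the nose about 27 mm in, so the blade is partway up the wedge. I'll ease the push and work it in with a small sideways dither to break the friction.

drive_tool(
  steps=[
    [[-2, 0, 0], 0],
    [[0, 3, -0.5], 0.8],
    [[1, -6, 0], -1.6],
    [[1, 6, 0], 1.6],
    [[1, -6, 0], -1.6],
    [[1, 6, 0], 1.6],
    [[1, -3, 0], -0.8],
    [[0, 0, 0], 0],
  ],
)

```text
time: 9.75
tool_pos: [0.6076, -0.0185, 0.0272]
tcp_rot: [3.13, 0.265, -0.0]
wrist_force: [-1.7, -1.6, -5.3]
width: 0.183
```

```bash
python3 lift.py
python3 - <<'E'
from h import *
s=bot.read_state();print(s['tool_pos'],s['torque'],s['wrist_force'],R.from_rotvec(s['tcp_rot']).as_matrix()[:,0])
E
```

```text
far end (array([ 1.41, -2.66], dtype=float32), 0.913) near (array([ 0.24, -1.87], dtype=float32), 0.924) housing ref (array([-0.  ,  0.01], dtype=float32), 0.999)
1mm lift px [ 0.05454639 -0.21757071]
[ 0.60758062 -0.01855092  0.02727378] [-0.33555176  0.74772024 -0.14420377] [-0.48323447 -1.98949758 -5.68946987] [ 9.85842320e-01  1.67674953e-01 -1.73906577e-04]
```

It broke loose: x is now -0.07 (on target), but the compensated height carried the blade about 8 mm up with the rim. Lowering at once.

drive_tool(
  steps=[
    [[0, 0, 3], 0],
    [[0, 0, 3], 0],
    [[0, 0, 1.5], 0],
    [[0, 0, 0], 0],
    [[0, 0, 0], 0],
  ],
)

```text
time: 10.22
tool_pos: [0.6078, -0.0184, 0.02]
tcp_rot: [3.13, 0.264, 0.001]
wrist_force: [0.1, -1.1, -5.0]
width: 0.181
```

```bash
python3 lift.py
python3 - <<'E'
from h import *
import cv2
s=bot.read_state();print(s['tool_pos'],s['torque'],s['wrist_force'],R.from_rotvec(s['tcp_rot']).as_matrix()[:,0])
cv2.imwrite('pics/w9.png',bot.read_camera('wrist')[...,::-1])
b=cv2.imread('pics/slast.png');cv2.imwrite('pics/c9.png',cv2.resize(b[220:320,300:430],None,fx=6,fy=6,interpolation=cv2.INTER_NEAREST))
E
```

```text
far end (array([ 0.84, -0.93], dtype=float32), 0.967) near (array([ 0.04, -0.78], dtype=float32), 0.986) housing ref (array([0.  , 0.01], dtype=float32), 0.999)
1mm lift px [ 0.05454639 -0.21757071]
[ 0.60779651 -0.01843103  0.02012455] [-0.23838524  0.46612196 -0.09043195] [-0.58422142 -0.99204238 -4.54757085] [9.85882735e-01 1.67435471e-01 7.72148212e-04]
```

View pics/c9.png

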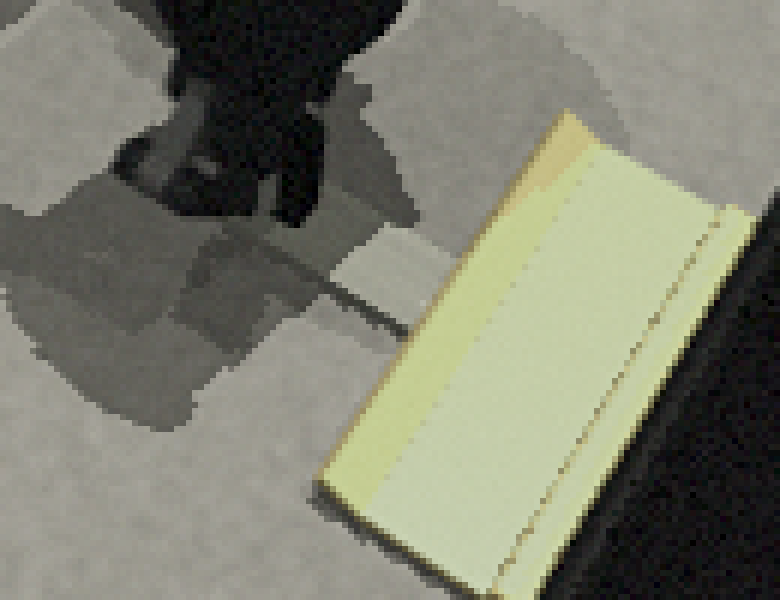

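View pics/w9.png

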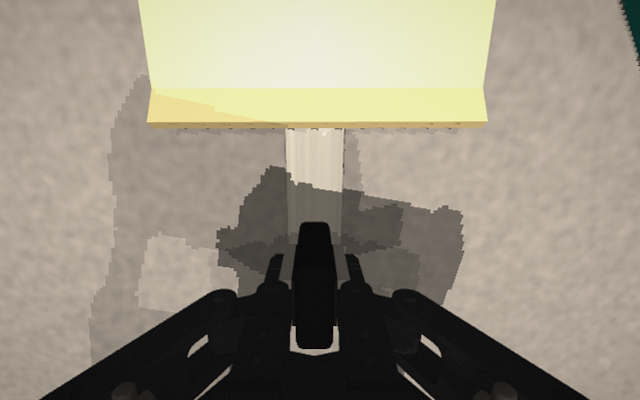

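Lift is now about 4 mm, with the blade square and centred. The force (-5 N in z) shows it still hangs slightly, so I'll lower the last bit and then release.

drive_tool(
  steps=[
    [[0, 0, 0.8], 0],
    [[0, 0, 0], 0],
    [[0, 0, 0], 0],
  ],
)

```text
time: 10.57
tool_pos: [0.6078, -0.0184, 0.0194]
tcp_rot: [3.13, 0.264, 0.001]
wrist_force: [-0.2, -1.5, -3.4]
width: 0.18
```

drive_tool(
  steps=[
    [[0, 0, 0.6], 0],
    [[0, 0, 0], 0],
    [[0, 0, 0], 0],
  ],
)

```text
time: 10.82
tool_pos: [0.6079, -0.0184, 0.0193]
tcp_rot: [3.13, 0.264, 0.001]
wrist_force: [-2.6, -0.7, 2.2]
width: 0.178
```

On the table. Opening.

drive_tool(
  steps=[
    [[0, 0, 0], 0],
    [[0, 0, 0], 0],
    [[0, 0, 0], 0],
    [[0, 0, 0], 0],
    [[0, 0, 0], 0],
    [[0, 0, 0], 0],
    [[0, 0, 0], 0],
    [[0, 0, 0], 0],
  ],
  jaw=1,
)

```text
time: 11.48
tool_pos: [0.6074, -0.0184, 0.0185]
tcp_rot: [-3.13, -0.264, -0.0]
wrist_force: [0.1, 0.4, -0.5]
width: 0.996
```

drive_tool(
  steps=[
    [[0, 0, -10], 0],
    [[0, 0, -25], 0],
    [[0, 0, -35], 0],
    [[0, 0, -35], 0],
    [[0, 0, -35], 0],
    [[0, 0, -30], 0],
    [[0, 0, 0], 0],
    [[0, 0, 0], 0],
  ],
)

```text
time: 12.15
tool_pos: [0.6095, -0.0186, 0.1926]
tcp_rot: [3.129, 0.264, 0.011]
wrist_force: [-0.2, -0.8, 0.0]
width: 1.0
```

```bash
python3 lift.py
python3 - <<'E'
from h import *
import cv2
s=bot.read_state();print(s['time'],s['tool_pos'],s['wrist_force'],s['width'])
print(bot.camera_info('wrist'))
cv2.imwrite('pics/w10.png',bot.read_camera('wrist')[...,::-1])
b=cv2.imread('pics/slast.png');cv2.imwrite('pics/c10.png',cv2.resize(b[220:320,300:430],None,fx=6,fy=6,interpolation=cv2.INTER_NEAREST))
E
```

```text
far end (array([ 0.59, -0.63], dtype=float32), 0.962) near (array([ 0.  , -0.52], dtype=float32), 0.992) housing ref (array([-0.01,  0.01], dtype=float32), 0.999)
1mm lift px [ 0.05454639 -0.21757071]
12.2 [ 0.60781032 -0.01839469  0.18994657] [-0.25595856 -0.05960953 -0.65967889] 0.9980816424123881
{'fx': 300.5517663670687, 'fy': 300.5517663670687, 'cx': 313.97390048992867, 'cy': 202.78978266368455, 'position': array([ 0.68259177, -0.00492981,  0.33202038]), 'attitude': array([ 2.21454996, -1.87131555, -0.2816195 ])}
```

View pics/w10.png

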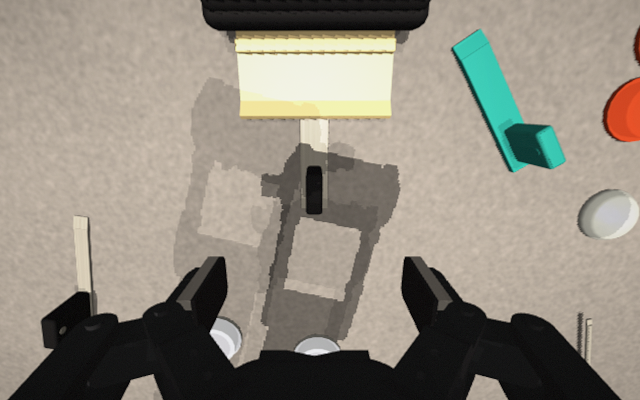

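View pics/slast.png

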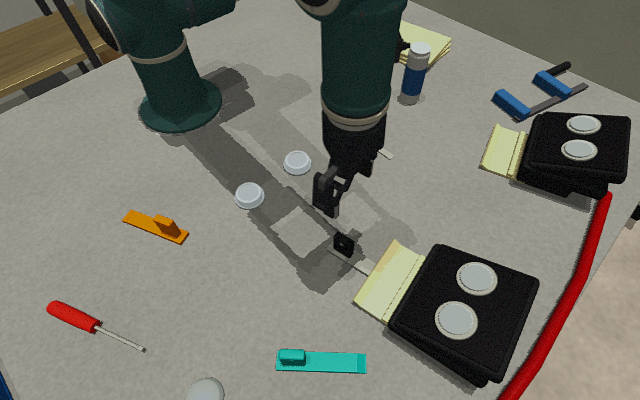

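```bash
python3 - <<'E'
from h import *
import cv2
np.set_printoptions(precision=4,suppress=True)
c={'fx':300.55,'fy':300.55,'cx':313.97,'cy':202.79,'position':np.array([.68259177,-.00492981,.33202038]),'attitude':np.array([2.21454996,-1.87131555,-.2816195])}
u=np.array([.986,.1674]);v=np.array([-.1674,.986])
e=(onz(c,(239,118),.019)+onz(c,(391,118),.019))/2
g=onz(c,(314,213),.06); f=onz(c,(314,167),.0); m=np.array([.6755,-.007])
print('edge',e,'grip rear top',g, 'origin rel edge',(g-e)[:2]@u+.02,(g-e)[:2]@v,'rel mouth est',(g[:2]-m)@u+.02,(g[:2]-m)@v)
im=cv2.imread('pics/w10.png');cv2.imwrite('pics/w10c.png',cv2.resize(im[90:225,225:405],None,fx=4.2,fy=4.2,interpolation=cv2.INTER_NEAREST))
E
```

```text
edge [ 0.6753 -0.0074  0.019 ] grip rear top [ 0.5898 -0.0208  0.06  ] origin rel edge -0.06655628576588925 0.0010761106481226744 rel mouth est -0.06685169131106748 0.0007310467842324859
```

View pics/w10c.png

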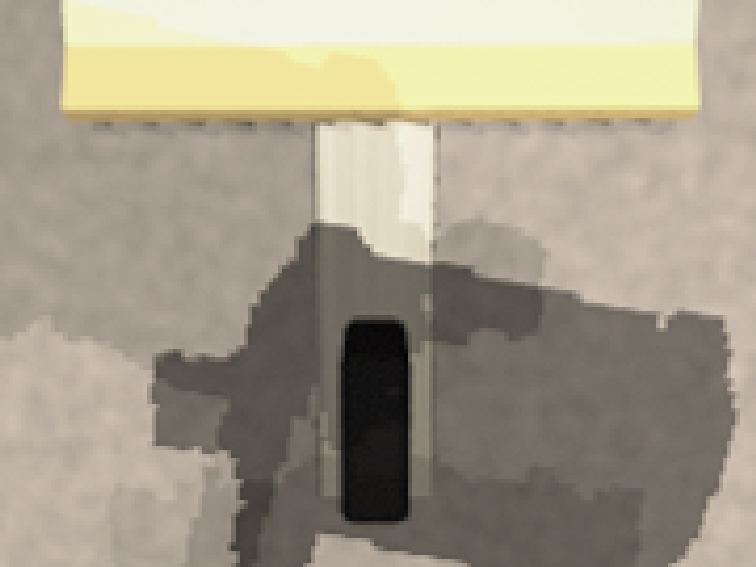

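Blade is released, square and centred (y about +1 mm, x about -67 mm), with the rim held up and the thin blade undisturbed. Handing in.

```bash
python3 - <<'E'
from workcell import bot
print(bot.finish_job())
E
```

```text
the job is handed in; nothing more can be done
None
```

The thick blade is under the middle of the trial lamp's rim, released and flat on the table, and the job is handed in. No verdict was reported.

**What I did:** I gripped the wide steel blade by its black grip and carried it to the middle lamp. I set it down 21 mm before the mouth, then slid it in tip first.

**What went wrong on the way:** The blade stuck partway at up to about 40 N, with its nose about 27 mm under. I backed off and pushed again with a small sideways dither. It then broke loose and jumped forward about 20 mm to the target depth. The height correction I had added came with it, so the blade rose about 8 mm off the table for a moment. The rim was then about 8.5–12 mm up by image measurement, close to the 13 mm limit, and I could not measure its exact peak. I lowered it at once and set the blade flat before letting go.

**Last checks:**
- **Position:** the grip is about 67–71 mm before the rim's edge, so about 50 mm of blade is under. It is about 1 mm off the middle line and square by eye in the last picture.
- **Rim lift:** the final image measurement gave about 2.4–2.9 mm. That is inside the 2–7 mm window but below the expected 3.5 mm, and a fraction of a pixel decides it.
- **Thin blade:** the arm never went near it. I saw it in the last picture but did not measure its position again.
- **Gripper:** open and clear, about 0.19 m up, at about 12.3 s on the robot's clock.

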